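Riddle a stray bottle out of the sample tubes

ROBOT

A 6-joint arm with a two-finger parallel gripper is mounted at the origin on a cart in front of the work surface, level with it; the furniture and walls round the work are solid. World frame = base frame: x ahead of the robot, y to its left, z up, the work surface at z = 0. Lengths are in m, angles in rad, forces in N, time in s.
With the tool pointing down it reaches from about 0.275 to 0.875 m from the base axis. Payload 12.5 kg.
Tool frame: the origin (TCP) lies at the very end of the fingers, on their centre line; the grasp point (between the pads) lies 19 mm behind it; x points along the fingers, y is the direction in which the jaws open and shut, and the axes are right-handed (so a half turn about x gives the same grasp; the last joint's range is limited). The gripper opens to 85 mm and grips with 20 to 120 N. Pads are 22 mm wide; open, the fingers measure 114 mm over their backs; the gripper's body (76 mm by 85 mm) begins 54 mm behind the grasp point. The pads swing forward as they close: fully open they stand 13 mm farther back than shut.
Start: joints at [-1.255, 0.351, 1.652, -0, 1.139, -0.085], TCP at [0.215, -0.506, 0.231] pointing down, gripper open.
Joint ranges: [-2.75, 2.75], [-0.79, 2.1], [0.01, 2.65], [-1.57, 4.71], [0.07, 3.14], [-2.87, 2.87]. Speed limits (rad/s): [2.22, 2.22, 2.79, 3.14, 3.14, 3.14].

INTERFACE

Orientations are given as a 3x3 rotation matrix whose columns are the frame's x, y, z axes.
In Python, from bench import manip gives the robot as it stands. Calls block until the motion is done:
- manip.move_ptp(position, orientation): joint-space move of the TCP to a pose.
- manip.move_l(position, attitude=None, max_speed=0.15): straight line of the TCP; attitude=None keeps the orientation; max_speed is the mean speed in m/s.
- manip.move_j(angles): joint-space move.
- manip.set_gripper(opening, effort=None): opening from 0.0 (shut) to 1.0 (fully open); effort is the grip in N (None keeps the last); returns when the fingers have stopped.
- manip.dwell(seconds).
- manip.inverse_kinematics(position, orientation): joint angles nearest the present ones, or None.
- manip.grab_frame(name): name is "scene" or "top"; returns (picture, depth): 420x560x3 uint8, red, green, blue; 420x560 float32, m along the optical axis (not along the pixel's ray), 0 where there is no reading.
- manip.get_calibration(name): a dict with "camera_matrix" (3x3 intrinsics, pixels), "R" (3x3) and "t" (3): a world point X has camera coordinates R X + t. Camera axes: x right, y down, z forward; pixel columns grow to the right and rows downward; lengths in m; the calibration is good to about 2 mm. A picture is of the moment at which its call begins. get_calibration takes no time and is no camera call.
A pose or a line that the arm cannot do raises manip.Unreachable and nothing moves.
- manip.sign_off(): hands the job in, once; it reports no verdict.
Trained networks look in the newest picture that a camera, given by its name, has taken for a name from the list of things; names that differ only in an ending like _2 or _b are one class to them, and where a whole thing is asked for, a point or a joint stands for the part that bears it (a point fixed in the world has none). Each returns a list of dicts, best first, with "confidence" (0 to 1); they miss things now and then, are a little off and sometimes report something else, mostly with a low value. They report only what shows in the picture. A call takes as long as a camera call.
- manip.look_for(camera, name): "at" ([x, y, z] in m, in world coordinates, good to about 4 mm: the middle of the surface that is visible of it).
Readings, each from a call of its own:
- manip.current_time(): time.
- manip.current_qpos(): joint angles.
- manip.current_joint_vel(): joint speeds.
- manip.current_joint_torque(): joint torques, N m.
- manip.current_ee_pos(): TCP position.
- manip.current_tcp_rot(): TCP orientation.
- manip.current_force(): force on the tool from outside, world axes, zero at the start.
- manip.current_ft_torque(): the same for the moment, N m.
- manip.current_grip_width(): opening from 0.0 (shut) to 1.0 (fully open).
Only numpy, scipy, OpenCV 4.12 (cv2) and the standard library are available. Lean on these libraries where they do the work, as an engineer would, in place of code of your own. Each camera call takes 0.05 s, during which the arm holds its last target.

TASK

A small reagent bottle has got in among the four sample tubes in the yellow tub. Lift the tub by its grip bar and tip everything over its lip onto the wire grate of the sorting rack, so that all tubes drop through into the catch tray and the bottle stays lying on the wires; put the empty tub back down level on the bench. Then pick the bottle off the grate and stand it upright, cap up, in the shallow grey tray, leaving the timer and the marker where they are.

Things in the scene. Friction and masses are not known exactly. Their poses are not given: they have to be found in the camera images.
- tub: Loose yellow tub, 101 (x) x 166 (y) mm, 0.25 kg empty. Origin: on its underside, z up. Floor 3 mm thick, y -75 to +50 mm; walls 42 mm high at the -y end and both sides. The +y end is no wall but a pouring lip sloping up 25 degrees: parts gather at its foot, then roll out one by one as the tub is tilted, +y end down, past 25 to 40 degrees; 46 empties it.
- tub_grip (a point): Middle of the tub's flat grey grip bar (x 0, y -5, z 91 mm in the tub's frame). The bar bridges the tub along x, is 12 mm thick in y, 26 mm tall (z 78 to 104 mm), free over its middle 90 mm: grip it across its thickness from above.
- tub_lip (a point): Middle of the pouring lip's edge (x 0, y +88, z 20 mm in the tub's frame).
- rack: Fixed sorting rack: white tray under a grate of steel wires, 130 (x) x 217 (y) mm. Origin: centre of its underside, z up. Long walls (x = +-62 mm) rise to z = 74 mm, end walls (y = +-105) to 64 mm, level with the wire tops. Catch tray floor at z = 6 mm.
- grate (a point): Centre of the grate, at the height of the wires' axes (62 mm above the rack's underside). Eight 4 mm wires run along the rack's x, 29.5 mm apart in y (-103 to +103 mm), clear gaps 25.5 mm: wide enough for tubes lying along the wires, too narrow for the bottle. A part may hang on the lip or wires: rock the tub.
- bottle: Loose small white reagent bottle with red screw cap, 62 mm tall, 34 mm diameter body, about 40 g. Origin: centre of its base; z axis points from the base to the cap. Starts lying in the tub with the cap toward the tub's -x side. On the grate it lies in the groove between two wires, its axis along them and about 74 mm above the bench (12 mm above the wires' axes).
- bottle_mid (a point): Point on the bottle's axis, 28 mm from its base: the middle of the cylindrical body, which can be gripped across its 34 mm diameter.
- tube_a_mid (a point): Dark tube with long orange cap and label, closed sample tube, 77 mm long, 12.4 mm diameter; this point is its middle; its z axis runs along the tube. One of four; all start lying in the tub, across it (along the tub's x).
- tube_b_mid (a point): Dark tube with long orange cap and label, closed sample tube, 77 mm long, 12.4 mm diameter; this point is its middle; its z axis runs along the tube. One of four; all start lying in the tub, across it (along the tub's x).
- tube_c_mid (a point): Dark tube with label near the top, closed sample tube, 77 mm long, 12.4 mm diameter; this point is its middle; its z axis runs along the tube. One of four; all start lying in the tub, across it (along the tub's x).
- tube_d_mid (a point): Dark tube with label in the middle, closed sample tube, 77 mm long, 12.4 mm diameter; this point is its middle; its z axis runs along the tube. One of four; all start lying in the tub, across it (along the tub's x).
- tray: Fixed shallow grey bench tray, 116 mm (x) x 322 mm (y) inside its end lips, floor 3 mm thick, walls 13 mm high. Origin: centre of its underside on the bench; its long side runs away from the robot, +y end nearest the robot.
- timer: Loose white bench timer, 68 x 62 x 19 mm, a bystander. Origin: centre of its underside.
- marker: Loose marker pen, white with black cap, 135 mm long, 16 mm thick, a bystander. Origin: centre of its underside.

How it is judged:
By the outcome, as a careful person would: the job done as asked, in the order asked, and still so for the second after the job is handed in, with the robot touching nothing.
It also fails if it takes over 66 s, if anything falls off the work surface, if the arm or the gripper's body presses on something with over 40 N, if the wrist force passes 120 N, or if a joint passes its speed limit or range.

## Working session

There is one attempt and no reset: what is moved stays moved. The work goes in short steps, each a Python script; the robot and the scene stay as the last script left them, time stands still between calls to the robot, and variables do not carry over. Pictures are saved under pics/ and viewed, and the job is handed in when it is done.

```bash
mkdir -p pics; ls; python3 - <<'E'
from bench import manip
import cv2, numpy as np
for c in ("scene","top"):
    p,d=manip.grab_frame(c); cv2.imwrite(f"pics/{c}0.png",p[:,:,::-1]); np.save(f"pics/{c}0.npy",d)
    k=manip.get_calibration(c); print(c,k)
    for n in ("tub","tub_grip","tub_lip","rack","grate","bottle","tube_a_mid","tray","timer","marker"):
        try:
            for r in manip.look_for(c,n)[:4]: print(n,np.round(r["at"],3),round(r["confidence"],2))
        except Exception as e: print(n,e)
print(manip.current_time(),manip.current_tcp_rot())
E
```

```text
pics
scene {'camera_matrix': array([[436.30522397,   0.        , 275.87832212],
       [  0.        , 436.30522397, 219.56700048],
       [  0.        ,   0.        ,   1.        ]]), 'R': array([[-0.97983782,  0.19904473, -0.01729273],
       [ 0.1366501 ,  0.60450599, -0.78479249],
       [-0.14575525, -0.77133242, -0.61951732]]), 't': array([0.55909499, 0.03782122, 1.22254285])}
tub [ 0.55  -0.065  0.018] 0.73
tub_grip [ 0.549 -0.066  0.017] 0.97
tub_lip [ 0.55  -0.061  0.019] 0.87
rack [0.506 0.276 0.029] 0.88
grate [0.509 0.278 0.03 ] 0.85
bottle [ 0.563 -0.04   0.011] 0.28
tray [ 0.492 -0.36   0.006] 0.83
marker [0.655 0.115 0.015] 0.63
top {'camera_matrix': array([[405.76517277,   0.        , 278.59457843],
       [  0.        , 405.76517277, 214.62620568],
       [  0.        ,   0.        ,   1.        ]]), 'R': array([[ 0.01175361, -0.99992539, -0.00332555],
       [-0.99514299, -0.01137219, -0.0977809 ],
       [ 0.09773579,  0.00445868, -0.99520241]]), 't': array([-0.06714436,  0.56731701,  1.18140243])}
tub_grip [ 0.559 -0.06   0.011] 0.87
tub_lip [ 0.557 -0.06   0.006] 0.93
rack [0.501 0.291 0.008] 0.77
rack [ 0.558 -0.058  0.009] 0.58
grate [0.496 0.293 0.002] 0.84
tray [ 0.49  -0.356  0.004] 0.82
timer [ 0.47  -0.501  0.016] 0.92
timer [ 0.562 -0.124  0.017] 0.42
marker [0.657 0.069 0.017] 0.54
1.1 [[-2.60575748e-05  3.90096785e-01 -9.20773858e-01]
 [ 5.95630564e-05 -9.20773856e-01 -3.90096786e-01]
 [-9.99999998e-01 -6.50090814e-05  7.57776766e-07]]
```

View pics/scene0.png

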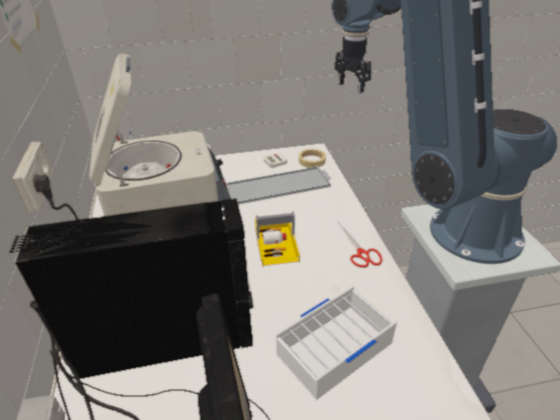

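View pics/top0.png

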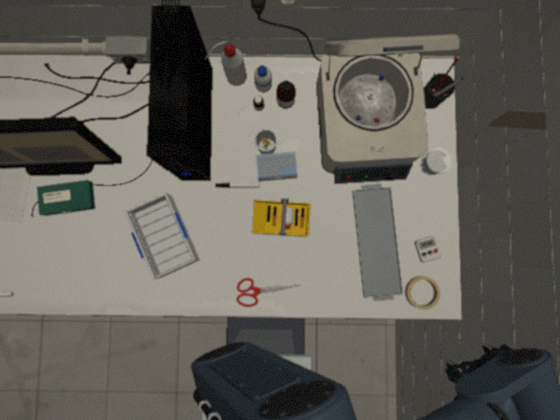

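```bash
cat > h.py <<'E'
import numpy as np, cv2
def cal(c):
    from bench import manip
    k=manip.get_calibration(c); return k["camera_matrix"],k["R"],k["t"]
def cloud(c,d):
    K,R,t=cal(c); v,u=np.mgrid[:d.shape[0],:d.shape[1]]
    X=np.stack([(u-K[0,2])/K[0,0]*d,(v-K[1,2])/K[1,1]*d,d],-1)
    return (X-t)@R
def pix(c,P):
    K,R,t=cal(c); q=K@(R@np.asarray(P)+t); return q[:2]/q[2]
E
python3 - <<'E'
import cv2,numpy as np
from h import *
t=cv2.imread("pics/top0.png"); s=cv2.imread("pics/scene0.png")
a=cv2.resize(t[190:285,120:320],None,fx=4,fy=4,interpolation=cv2.INTER_CUBIC)
b=cv2.resize(s[200:400,240:400],None,fx=3,fy=3,interpolation=cv2.INTER_CUBIC)
cv2.imwrite("pics/ct.png",a);cv2.imwrite("pics/cs.png",b)
C=cloud("top",np.load("pics/top0.npy"))
print("top rack/tub z every")
for r in (217,): 
    for u in range(250,314,2): print(u,np.round(C[r,u],3))
for u in range(274,296,2): print(np.round(C[205:230:4,u,2],3))
E
```

```text
top rack/tub z every
250 [0.562 0.026 0.003]
252 [0.563 0.021 0.   ]
254 [0.561 0.013 0.021]
256 [0.562 0.008 0.012]
258 [0.562 0.002 0.013]
260 [ 0.562 -0.004  0.011]
262 [ 0.562 -0.01   0.008]
264 [ 0.562 -0.016  0.008]
266 [ 0.563 -0.022  0.003]
268 [ 0.562 -0.029  0.015]
270 [ 0.563 -0.034  0.005]
272 [ 0.563 -0.041  0.006]
274 [ 0.562 -0.047  0.013]
276 [ 0.563 -0.053  0.001]
278 [ 0.563 -0.059  0.002]
280 [ 0.563 -0.065  0.007]
282 [ 0.554 -0.07   0.105]
284 [ 0.554 -0.076  0.109]
286 [ 0.56  -0.083  0.036]
288 [ 0.561 -0.089  0.036]
290 [ 0.561 -0.094  0.034]
292 [ 0.561 -0.101  0.03 ]
294 [ 0.564 -0.107  0.001]
296 [ 0.563 -0.113  0.014]
298 [ 0.564 -0.119  0.005]
300 [ 0.563 -0.125  0.019]
302 [ 0.563 -0.131  0.012]
304 [ 0.564 -0.138  0.005]
306 [ 0.564 -0.143  0.009]
308 [ 0.56  -0.147  0.046]
310 [ 0.564 -0.156  0.001]
312 [ 0.565 -0.162 -0.002]
[0.004 0.015 0.013 0.013 0.009 0.014 0.001]
[ 0.006  0.015  0.002  0.001 -0.     0.006  0.003]
[0.007 0.003 0.005 0.002 0.003 0.005 0.003]
[0.    0.006 0.005 0.007 0.003 0.    0.   ]
[0.102 0.104 0.103 0.105 0.105 0.106 0.105]
[0.108 0.106 0.106 0.109 0.107 0.107 0.1  ]
[0.107 0.037 0.038 0.036 0.036 0.035 0.004]
[0.003 0.035 0.036 0.036 0.035 0.03  0.001]
[0.006 0.037 0.038 0.034 0.033 0.003 0.004]
[0.003 0.033 0.032 0.03  0.023 0.003 0.001]
[0.009 0.006 0.009 0.001 0.003 0.013 0.004]
```

View pics/ct.png

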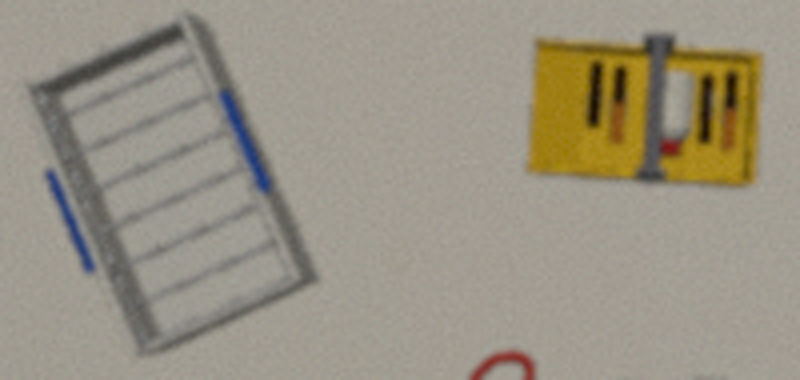

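View pics/cs.png

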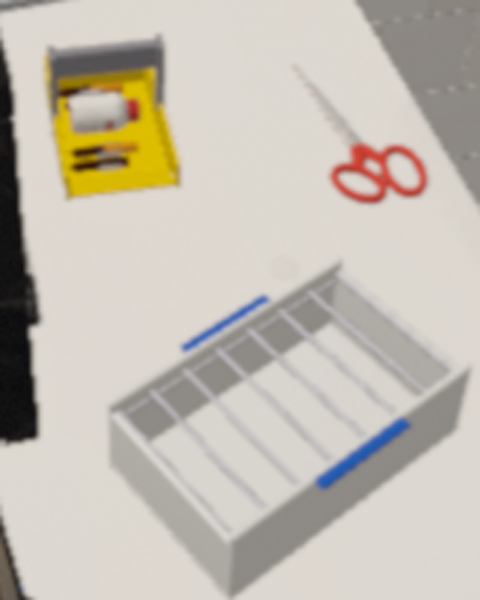

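```bash
python3 - <<'E'
import cv2,numpy as np
from h import *
Ct=cloud("top",np.load("pics/top0.npy")); Cs=cloud("scene",np.load("pics/scene0.npy"))
def sel(C,x,y,z):
    m=np.ones(C.shape[:2],bool)
    for i,(a,b) in enumerate((x,y,z)): m&=(C[...,i]>a)&(C[...,i]<b)
    return C[m]
for n,C in (("top",Ct),("scene",Cs)):
    print(n)
    for lab,x,y,z in (("rackwalls",(.36,.66),(.15,.44),(.05,.09)),("rackall",(.36,.66),(.15,.44),(.025,.09)),("bar",(.48,.64),(-.11,-.04),(.088,.115)),("tubwalls",(.48,.64),(-.17,.03),(.034,.055)),("tray",(.3,.68),(-.44,-.28),(.008,.03)),):
        P=sel(C,x,y,z)
        if len(P)<5: print(lab,len(P)); continue
        r=cv2.minAreaRect((P[:,:2]*1000).astype(np.float32)); print(lab,len(P),np.round(r[0],1),np.round(r[1],1),round(r[2],1),"box",np.round(cv2.boxPoints(r)).tolist(), "zmax",P[:,2].max().round(3))
    P=sel(C,(.55,1.1),(.05,.45),(.12,.8)); print("tower",len(P)); 
    if len(P): print(np.round(np.percentile(P,[0,1,5,50,95,100],axis=0),3))
    P=sel(C,(.25,1.1),(-.6,.7),(.09,.8)); 
    # occupancy map
    G=np.zeros((18,26))
    for p in P: G[min(17,int((p[0]-.25)/.05)),int((p[1]+.6)/.05)]=max(G[min(17,int((p[0]-.25)/.05)),int((p[1]+.6)/.05)],p[2])
    print((G*100).astype(int))
E
```

```text
top
rackwalls 1299 [501.9 280.9] [217.  144.1] 25.5 box [[373.0, 299.0], [435.0, 169.0], [631.0, 262.0], [569.0, 393.0]] zmax 0.079
rackall 1616 [501.8 280.9] [217.  144.1] 25.5 box [[373.0, 299.0], [435.0, 169.0], [631.0, 262.0], [569.0, 393.0]] zmax 0.079
bar 173 [558.  -74.8] [ 20.  100.5] 87.3 box [[507.0, -82.0], [608.0, -87.0], [609.0, -67.0], [508.0, -62.0]] zmax 0.11
tubwalls 295 [558.7 -67.1] [169.1  99.4] 87.0 box [[505.0, -149.0], [604.0, -154.0], [613.0, 15.0], [514.0, 20.0]] zmax 0.055
tray 633 [ 493.8 -359.2] [347.8 128.1] 6.7 box [[314.0, -316.0], [329.0, -443.0], [674.0, -402.0], [659.0, -275.0]] zmax 0.029
tower 14697
[[0.667 0.05  0.12 ]
 [0.671 0.058 0.124]
 [0.674 0.084 0.138]
 [0.893 0.19  0.292]
 [1.079 0.426 0.335]
 [1.083 0.45  0.356]]
[[33 54 56 58  0  0  0  0 74 77 77 75  0  0  0  0  0  0  0  0  0  0  0  0
   0  0]
 [ 0  0  0  0  0  0  0  0  0  0  0  0  0  0  0  0  0  0  0  0  0  0  0  0
   0  0]
 [ 0  0  0  0  0  0  0  0  0  0  0  0  0  0  0  0  0  0  0  0  0  0  0  0
   0  0]
 [ 0  0  0  0  0  0  0  0  0  0  0  0  0  0  0  0  0  0  0  0  0  0  0  0
   0  0
[... 2732 characters left out ...]
33 33  0  0 35 35 35 35 35
   0  0]
 [ 0  0 17 18 18 18 18 18 18  0  0  0  0  0  0 33 33  0  0  0 34 34 33 33
   0  0]
 [ 0  0  0 18 18 17 18 18 18  0  0  0  0  0  0 33 33  0  0  0  0  0  0  0
   0  0]
 [ 0  0  0 44 44 45 45 44 43  0  0  0  0  0  0 33 33  0  0  0  0  0  0  0
   0  0]
 [14  0  0 43 43 43 42 41 40  0  0  0  0  0  0 33 33  0  0  0  0  0  0  0
   0  0]
 [ 0 15  0 34 34 34 33 32 31  0  0  0  0  0  0 33 33  0  0  0  0  0  0  0
   0  0]
 [ 0  0  0 25 25 24 23 23 22 19 23 33 33  0  0 33 33  0 10 10  0  0  0  0
   0  0]
 [54 55 56 57 58 59 60 61 57 54 50 46 43 39 36 32 29 25 22 18  0  0  0  0
   0  0]
 [ 0  0  0  0  0  0  0  0  0  0  0  0  0  0  0  0  0  0  0  0  0  0  0  0
   0  0]]
```

```bash
cat >> h.py <<'E'
from scipy.spatial.transform import Rotation as Ro
def Rz(a): return Ro.from_euler('z',a,degrees=True).as_matrix()
def Rx(a): return Ro.from_euler('x',a,degrees=True).as_matrix()
def Q(s): return np.array([[0,0,s],[0,s,0],[-1,0,0]],float)   # tool in tub frame
GP=19e-3
def tcp_from_grip(g,Rt): return np.asarray(g)+Rt[:,0]*GP
E
python3 - <<'E'
import cv2,numpy as np
from h import *
from bench import manip
from scipy.optimize import minimize
for c in("top","scene"):
    C=cloud(c,np.load(f"pics/{c}0.npy")); 
    m=(C[...,0]>.36)&(C[...,0]<.66)&(C[...,1]>.16)&(C[...,1]<.42)&(C[...,2]>.066)&(C[...,2]<.082)
    P=C[m][:,:2]
    best=[]
    for a in np.arange(18,32,.25):
        n=np.array([-np.sin(np.radians(a)),np.cos(np.radians(a))]); q=P@n
        h,e=np.histogram(q,bins=np.arange(-.2,.5,.002)); best.append((np.sum(h.astype(float)**2),a))
    best.sort(); print(c,len(P),best[-4:])
    a=best[-1][1]; n=np.array([-np.sin(np.radians(a)),np.cos(np.radians(a))]); l=np.array([n[1],-n[0]])
    h,e=np.histogram(P@n,bins=np.arange(0,.2,.004)); print([(round(x,3),int(y)) for x,y in zip(e,h) if y>5]); print(np.percentile(P@l,[0,2,98,100]))
E
```

```text
top 595 [(np.float64(22729.0), np.float64(25.75)), (np.float64(23681.0), np.float64(25.0)), (np.float64(23805.0), np.float64(25.25)), (np.float64(23805.0), np.float64(25.5))]
[(np.float64(0.044), 7), (np.float64(0.092), 32), (np.float64(0.096), 131), (np.float64(0.1), 64), (np.float64(0.104), 41), (np.float64(0.108), 7)]
[0.46569593 0.46972636 0.67717119 0.68122381]
scene 1030 [(np.float64(93046.0), np.float64(25.75)), (np.float64(93430.0), np.float64(24.75)), (np.float64(94690.0), np.float64(25.0)), (np.float64(97268.0), np.float64(25.5))]
[(np.float64(0.096), 75), (np.float64(0.1), 272), (np.float64(0.104), 90), (np.float64(0.108), 72)]
[0.46775674 0.47231219 0.67945656 0.68213815]
```

```bash
cat >> h.py <<'E'
RC=np.array([.5015,.282]); RA=25.4
ry=np.array([np.cos(np.radians(RA)),np.sin(np.radians(RA))]); rx=np.array([ry[1],-ry[0]])
def pour(yaw,tilt,s,zlip,sg):
    """TCP pose with tub lip middle at rack-y s (m), height zlip, tilt deg"""
    Rt=Rz(yaw)@Rx(-tilt)
    lip=np.r_[RC+ry*s,zlip]
    g=lip+Rt@np.array([0,-.093,.071])
    R=Rt@Q(sg); return tcp_from_grip(g,R),R
def zlip(tilt,clear=.082):
    d=.020*np.cos(np.radians(tilt))-.038*np.sin(np.radians(tilt))
    return clear+max(0,d)
TUBYAW=-2.9; GRIP=np.array([.558,-.075,.091])
E
python3 - <<'E'
from h import *
from bench import manip
for sg in(1,-1):
    R=Rz(TUBYAW)@Q(sg); p=tcp_from_grip(GRIP,R)
    print("grasp",sg,np.round(manip.inverse_kinematics(p,R),2),np.round(manip.inverse_kinematics(p+[0,0,.13],R),2))
    for yaw in(115.4,-64.6):
        for t in(0,20,35,50):
            q=manip.inverse_kinematics(*pour(yaw,t,.02,zlip(t),sg)); print(yaw,t,None if q is None else np.round(q,2))
E
```

```text
grasp 1 [-0.22  0.58  1.74 -0.    0.82 -1.74] [-0.22  0.41  1.65 -0.    1.09 -1.74]
115.4 0 None
115.4 20 None
115.4 35 None
115.4 50 [0.43 0.34 2.11 3.07 0.18 0.06]
-64.6 0 [ 0.43  0.37  1.85 -0.    0.93 -0.01]
-64.6 20 [ 0.43  0.55  1.54 -0.    1.39 -0.01]
-64.6 35 [ 0.43  0.73  1.3  -0.01  1.73 -0.01]
-64.6 50 [ 0.43  0.91  1.04 -0.01  2.06 -0.01]
grasp -1 [-0.22  0.58  1.74 -0.    0.82  1.41] [-0.22  0.41  1.65 -0.    1.09  1.41]
115.4 0 [ 0.43  0.68  1.32 -0.    1.14 -0.01]
115.4 20 [ 0.43  0.49  1.66  0.01  0.65 -0.02]
115.4 35 [ 0.43  0.38  1.9   0.03  0.25 -0.04]
115.4 50 None
-64.6 0 None
-64.6 20 None
-64.6 35 None
-64.6 50 None
```

```bash
python3 - <<'E'
from h import *
from bench import manip
S=[]
ra=RA
for x in(.45,.55,.65):
  for z in(.1,.2,.35):
    for t in(-30,0,20,40):
      R=Rz(-90)@Rx(-t)@Q(1)   # tool in xz plane
      p=np.array([x,0.0,z]); q=manip.inverse_kinematics(p,R)
      if q is None: continue
      S.append((np.array(p),q,R))
print(len(S))
A=[];b=[]
for p,q,R in S:
    s1,s2,s3=q[1],q[1]+q[2],q[1]+q[2]+q[4]
    r=np.hypot(p[0],p[1])
    A.append([1,0,np.sin(s1),np.sin(s2),np.cos(s2),np.sin(s3)]);b.append(r)
    A.append([0,1,np.cos(s1),np.cos(s2),-np.sin(s2),np.cos(s3)]);b.append(p[2])
c,res,_,_=np.linalg.lstsq(np.array(A),np.array(b),rcond=None); print(np.round(c,4),np.abs(np.array(A)@c-b).max(), np.round(S[0][1],2))
def geom(q):
    s1,s2=q[1],q[1]+q[2]; u=np.array([np.cos(q[0]),np.sin(q[0])])
    e=(c[0]+c[2]*np.sin(s1),c[1]+c[2]*np.cos(s1)); w=(e[0]+c[3]*np.sin(s2)+c[4]*np.cos(s2),e[1]+c[3]*np.cos(s2)-c[4]*np.sin(s2))
    return [np.round([*(u*k[0]),k[1]],3) for k in (e,w)]
for s in(-.06,-.03):
  for t in(0,25,35,48):
    P=pour(-64.6,t,s,zlip(t),1); q=manip.inverse_kinematics(*P); print(s,t,np.round(q,2),np.round(P[0],3),geom(q))
E
```

```text
36
[0.0068 0.2587 0.4868 0.4329 0.0389 0.2679] 0.013068957400718617 [-0.15  0.27  2.35  1.48  0.07 -1.6 ]
-0.06 0 [ 0.43  0.23  2.04 -0.    0.87 -0.02] [0.363 0.216 0.154] [array([0.108, 0.049, 0.732]), array([0.386, 0.176, 0.423])]
-0.06 25 [ 0.43  0.48  1.69 -0.01  1.41 -0.01] [0.391 0.23  0.17 ] [array([0.21 , 0.097, 0.691]), array([0.515, 0.237, 0.414])]
-0.06 35 [ 0.43  0.59  1.55 -0.01  1.62 -0.01] [0.405 0.236 0.178] [array([0.252, 0.116, 0.663]), array([0.565, 0.261, 0.399])]
-0.06 48 [ 0.43  0.74  1.36 -0.01  1.88 -0.01] [0.426 0.246 0.186] [array([0.304, 0.141, 0.618]), array([0.626, 0.29 , 0.367])]
-0.03 0 [ 0.43  0.28  1.97 -0.    0.89 -0.02] [0.39  0.229 0.154] [array([0.13 , 0.059, 0.726]), array([0.413, 0.189, 0.423])]
-0.03 25 [ 0.43  0.53  1.61 -0.    1.44 -0.01] [0.418 0.242 0.17 ] [array([0.229, 0.105, 0.679]), array([0.542, 0.25 , 0.414])]
-0.03 35 [ 0.43  0.64  1.46 -0.01  1.66 -0.01] [0.433 0.249 0.178] [array([0.27 , 0.125, 0.649]), array([0.592, 0.274, 0.399])]
-0.03 48 [ 0.43  0.79  1.26 -0.01  1.93 -0.01] [0.453 0.259 0.186] [array([0.321, 0.149, 0.601]), array([0.653, 0.302, 0.367])]
```

```bash
cat >> h.py <<'E'
def snap(tag,cams=("scene","top")):
    from bench import manip
    for c in cams:
        p,d=manip.grab_frame(c); cv2.imwrite(f"pics/{c}_{tag}.png",p[:,:,::-1]); np.save(f"pics/{c}_{tag}.npy",d)
def crop(c,tag,r0,r1,c0,c1,f):
    s=cv2.imread(f"pics/{c}_{tag}.png"); cv2.imwrite(f"pics/{c}_{tag}_z.png",cv2.resize(s[r0:r1,c0:c1],None,fx=f,fy=f,interpolation=cv2.INTER_CUBIC))
E
python3 - <<'E'
from h import *
from bench import manip
R=Rz(TUBYAW)@Q(1); p=tcp_from_grip(GRIP,R)
t0=manip.current_time()
manip.move_ptp(p+[0,0,.07],R); print("ptp",manip.current_time()-t0)
manip.move_l(p,max_speed=.15)
manip.set_gripper(0.0,90); print(manip.current_grip_width(),manip.current_force(),manip.current_time())
manip.move_l(p+[0,0,.015],max_speed=.08)
print(manip.current_force(),manip.current_ft_torque(),manip.current_grip_width(),manip.current_time())
snap("lift"); crop("scene","lift",150,300,200,350,4); 
E
```

```text
ptp 2.0082999999999998
0.1242025882295931 [-1.57146218  1.31089503  6.51266002] 4.3917
[-0.32826497 -0.78606764 -4.85706417] [ 0.04100025 -0.03215411 -0.01703236] 0.12428900002829654 4.7333
```

View pics/scene_lift_z.png

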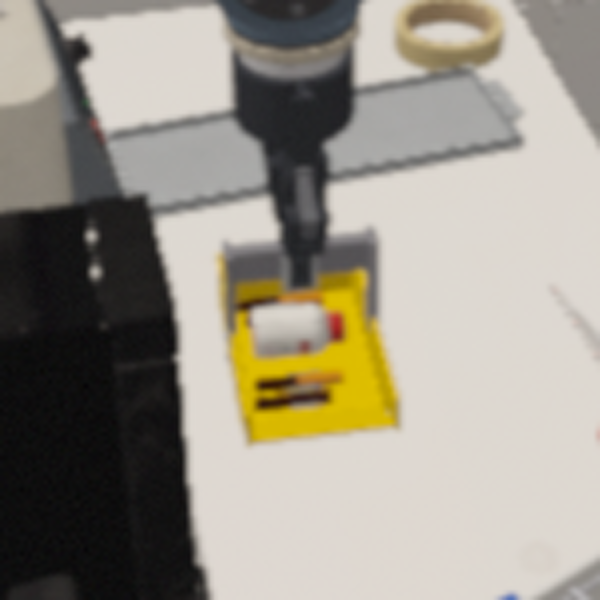

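```bash
python3 - <<'E'
from h import *
from bench import manip
p=manip.current_ee_pos()
manip.move_l(p+[0,0,.11],max_speed=.15)
Y=-90+RA; s=-.075
P=pour(Y,0,s,zlip(0)+.05,1)
manip.move_l(P[0],P[1],max_speed=.18); print(manip.current_time())
P=pour(Y,18,s,zlip(18)+.0,1); manip.move_l(P[0],P[1],max_speed=.08)
print(manip.current_time(),manip.current_force(),manip.current_grip_width())
snap("t18"); crop("scene","t18",200,400,220,420,3); crop("top","t18",170,290,100,300,4)
E
```

```text
7.825
8.5 [-0.07284626  0.12419428 -3.95889755] 0.12913443862466278
```

View pics/scene_t18_z.png

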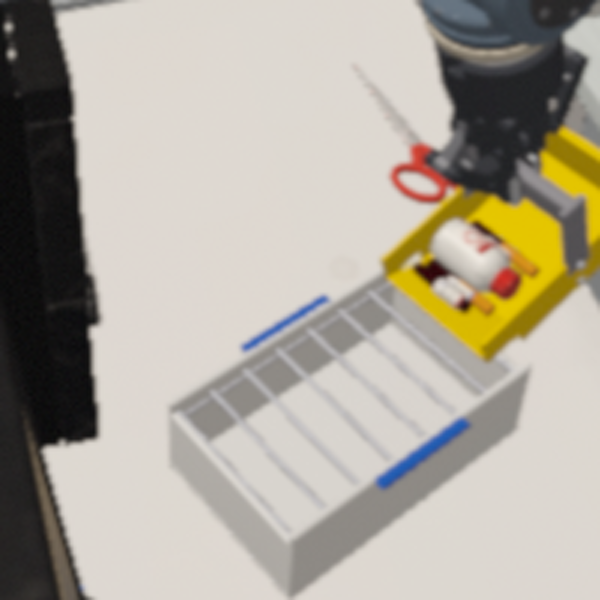

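View pics/top_t18_z.png

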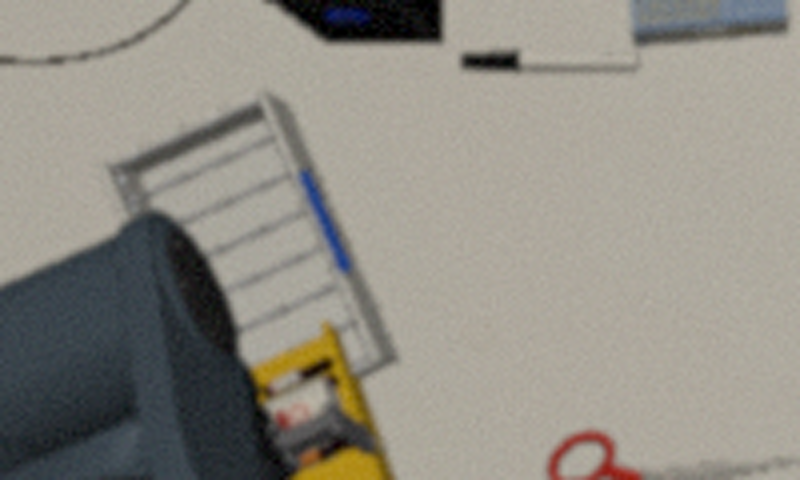

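```bash
cat > tilt.py <<'E'
import sys
from h import *
from bench import manip
Y=-90+RA
def run(seq,tag):
    ims=[]
    for t,s,dz in seq:
        P=pour(Y,t,s,zlip(t)+dz,1); manip.move_l(P[0],P[1],max_speed=.02); manip.dwell(.3)
        p,d=manip.grab_frame("scene"); im=p[230:390,260:420,::-1]; im=cv2.resize(im,(400,400),interpolation=cv2.INTER_CUBIC).copy()
        cv2.putText(im,f"{t} {s}",(5,20),0,.7,(0,0,255),2); ims.append(im)
    while len(ims)%2: ims.append(ims[-1]*0)
    ims=[cv2.resize(i,(266,266)) for i in ims] if len(ims)>2 else ims
    n=3 if len(ims)>2 else 2
    while len(ims)%n: ims.append(ims[-1]*0)
    cv2.imwrite(f"pics/{tag}.png",np.vstack([np.hstack(ims[i:i+n]) for i in range(0,len(ims),n)]))
    print(manip.current_time(),manip.current_force())
E
python3 - <<'E'
from tilt import *
run([(24,-.075,0),(27,-.075,0),(29,-.075,0),(31,-.075,0)],"tilt1")
E
```

```text
11.6417 [-0.00485384 -0.62535992 -4.07893187]
```

View pics/tilt1.png

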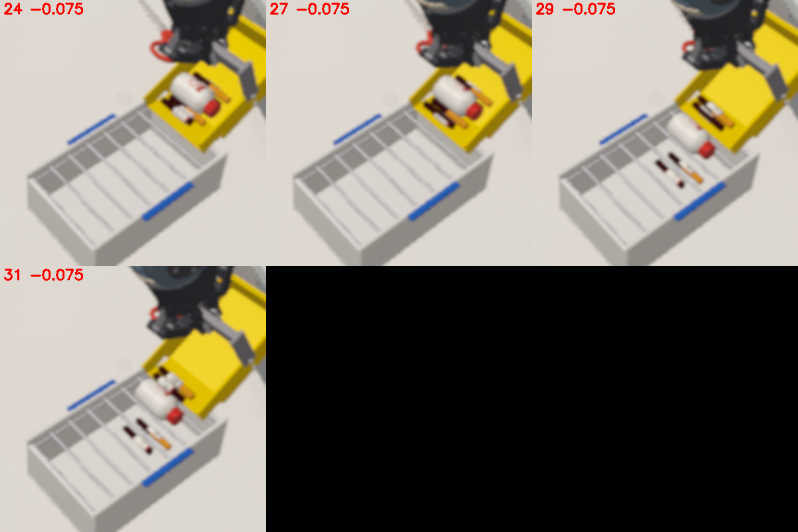

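```bash
python3 - <<'E'
from h import *
from bench import manip
snap("b1"); C=cloud("scene",np.load("pics/scene_b1.npy"))
crop("scene","b1",230,390,260,420,4)
for n in("bottle","tube_a_mid"):
    for c in("scene","top"):
        for r in manip.look_for(c,n)[:4]:
            a=np.array(r["at"]); print(n,c,np.round(a,3),round(r["confidence"],2),"rack x,y",np.round([(a[:2]-RC)@rx,(a[:2]-RC)@ry],3))
# profile of heights along rack y for several x
d=C[...,:2]-RC; X=d@rx; Yy=d@ry
m=(abs(X)<.03)&(abs(Yy)<.13)&(C[...,2]>.066)&(C[...,2]<.13)
for lo in np.arange(-.13,.1,.008):
    k=m&(Yy>=lo)&(Yy<lo+.008); z=C[...,2][k]
    if len(z)>3: print(round(lo,3),len(z),np.round(np.percentile(z,[10,50,90]),3))
E
```

```text
bottle scene [0.455 0.26  0.084] 0.85 rack x,y [ 0.    -0.052]
bottle top [0.455 0.247 0.089] 0.71 rack x,y [ 0.012 -0.057]
tube_a_mid scene [0.455 0.256 0.016] 0.65 rack x,y [ 0.003 -0.053]
-0.13 118 [0.09  0.093 0.096]
-0.122 112 [0.086 0.088 0.091]
-0.114 83 [0.085 0.086 0.088]
-0.106 83 [0.084 0.086 0.088]
-0.098 34 [0.083 0.086 0.095]
-0.09 119 [0.084 0.094 0.097]
-0.082 77 [0.082 0.092 0.095]
-0.074 96 [0.086 0.09  0.094]
-0.066 93 [0.079 0.089 0.092]
-0.058 129 [0.078 0.088 0.091]
-0.05 182 [0.071 0.08  0.087]
-0.042 6 [0.076 0.078 0.081]
```

View pics/scene_b1_z.png

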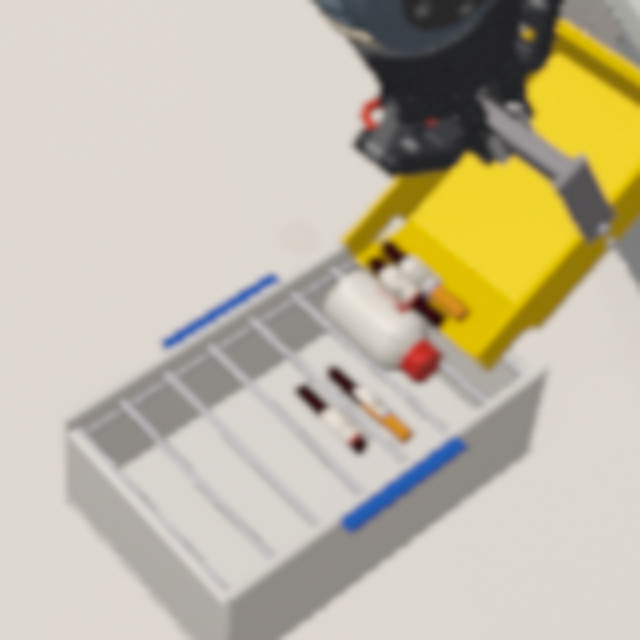

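```bash
python3 - <<'E'
from tilt import *
run([(31,-.087,0),(31,-.099,0),(35,-.099,0)],"tilt2")
E
```

```text
15.0167 [-0.37487578 -0.20967171 -3.16095579]
```

View pics/tilt2.png

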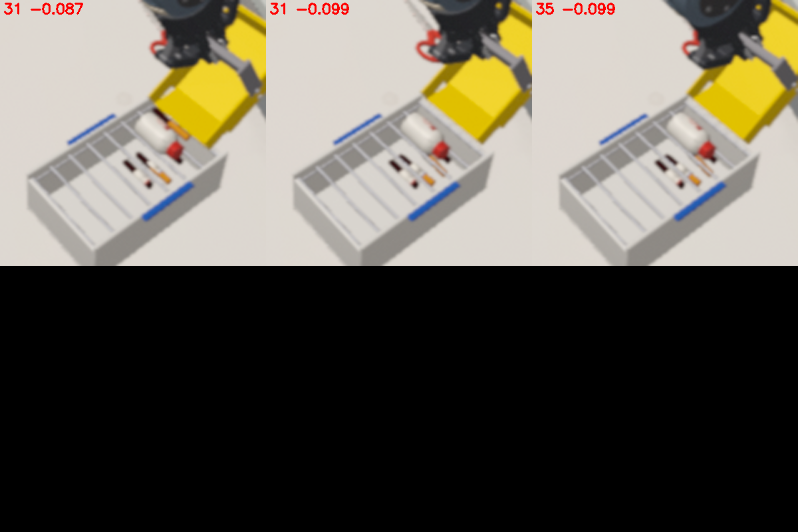

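```bash
python3 - <<'E'
from tilt import *
P=pour(Y,35,-.11,zlip(35)+.06,1); manip.move_l(P[0],P[1],max_speed=.12)
R=Rz(TUBYAW)@Q(1); p=tcp_from_grip(GRIP,R)
manip.move_l(p+[0,0,.10],R,max_speed=.2); print(manip.current_time())
snap("e1"); crop("scene","e1",150,390,220,400,3)
manip.move_l(p+[0,0,.012],max_speed=.15); manip.move_l(p+[0,0,.0005],max_speed=.04); print(manip.current_force())
manip.set_gripper(1.0); manip.move_l(p+[0,0,.09],max_speed=.2); print(manip.current_time())
snap("e2"); crop("top","e2",170,290,100,320,3.5)
E
```

```text
17.6083
[ 0.48266789 -0.12442036 -2.02275486]
20.1833
```

View pics/scene_e1_z.png

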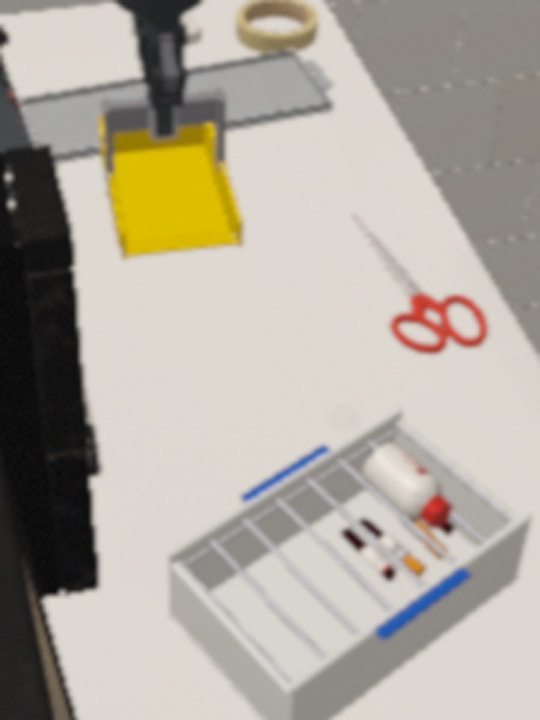

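View pics/top_e2_z.png

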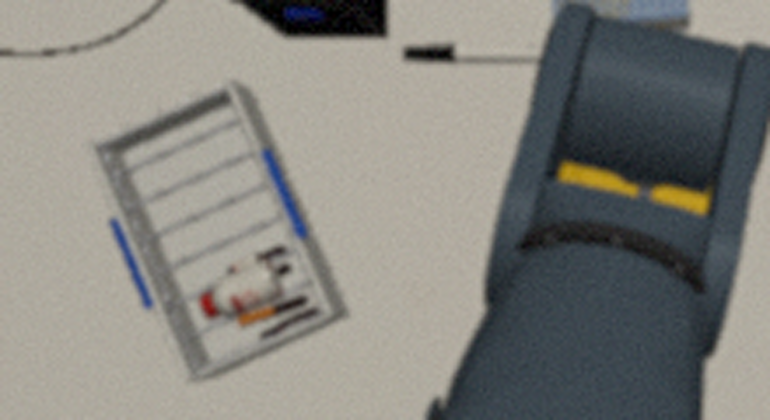

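View pics/scene_e2.png

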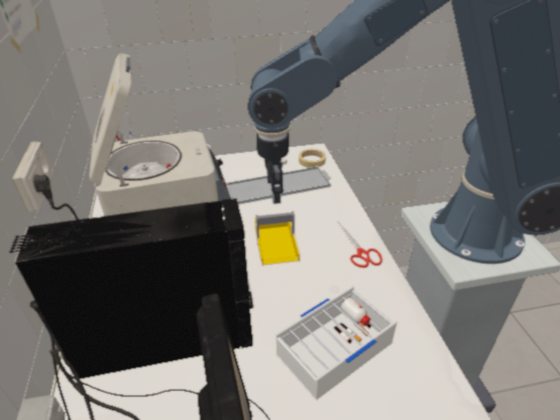

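```bash
python3 - <<'E'
from h import *
from bench import manip
for c in("top","scene"):
    C=cloud(c,np.load(f"pics/{c}_e2.npy")); im=cv2.imread(f"pics/{c}_e2.png").astype(int)
    d=C[...,:2]-RC; X=d@rx; Y=d@ry; Z=C[...,2]
    m=(abs(X)<.058)&(abs(Y+.059)<.03)&(Z>.07)&(Z<.1)
    red=(im[...,2]-im[...,1]>60)&m
    print(c,m.sum(),"X",np.round(np.percentile(X[m],[1,50,99]),3),"Y",np.round(np.percentile(Y[m],[1,50,99]),3),"Zmax",np.percentile(Z[m],98).round(3))
    # axis profile: per X bin, mid Y of high points
    for lo in np.arange(-.056,.056,.008):
        k=m&(X>=lo)&(X<lo+.008)
        if k.sum()>3: print(round(lo,3),k.sum(),np.round(np.percentile(Y[k],[5,95]),3),np.percentile(Z[k],95).round(3),red[k].sum())
    if c=="top":
        k=(abs(X)<.055)&(Y>-.1)&(Y<-.078); dark=(im.sum(2)<260)&(abs(X)<.056)&(abs(Y)<.1)
        print("dark z",np.round(np.percentile(Z[dark],[5,50,95]),3)); 
E
```

```text
top 254 X [-0.057  0.01   0.036] Y [-0.076 -0.061 -0.043] Zmax 0.093
-0.032 7 [-0.066 -0.05 ] 0.083 0
-0.024 20 [-0.069 -0.05 ] 0.087 13
-0.016 21 [-0.071 -0.051] 0.089 0
-0.008 30 [-0.075 -0.046] 0.092 0
0.0 37 [-0.075 -0.045] 0.093 0
0.008 34 [-0.075 -0.044] 0.093 0
0.016 32 [-0.075 -0.046] 0.092 0
0.024 37 [-0.075 -0.045] 0.092 0
0.032 31 [-0.073 -0.046] 0.092 0
dark z [0.012 0.018 0.087]
scene 450 X [-0.029  0.001  0.033] Y [-0.071 -0.052 -0.041] Zmax 0.092
-0.032 45 [-0.066 -0.049] 0.084 38
-0.024 38 [-0.065 -0.048] 0.085 31
-0.016 74 [-0.069 -0.044] 0.09 0
-0.008 60 [-0.068 -0.042] 0.092 0
0.0 60 [-0.068 -0.042] 0.092 0
0.008 54 [-0.068 -0.042] 0.092 0
0.016 56 [-0.068 -0.042] 0.092 0
0.024 54 [-0.066 -0.043] 0.092 0
0.032 7 [-0.061 -0.044] 0.089 0
```

```bash
cat > pick.py <<'E'
from h import *
from bench import manip
def setup(phi,sg,Xg=.005,up=.003,s=-.0592,Xb=.035):
    f=np.radians(phi); rx3=np.r_[rx,0]; ry3=np.r_[ry,0]; z=np.array([0,0,1.])
    b=-rx3
    a=-z*np.cos(f)+rx3*np.sin(f); y=sg*ry3; R=np.c_[a,y,np.cross(a,y)]
    W=lambda X,s,zz: np.r_[RC+rx*X+ry*s,zz]
    g=W(Xg,s,.074)-a*up; tcp=g+a*GP
    base=W(Xb,s,.074); bt=R.T@(base-tcp)
    ax=np.cross(b,z); M=Ro.from_rotvec(ax*np.pi/2).as_matrix()
    return tcp,R,bt,M
def place(R,bt,M,psi,target):
    Rp=Rz(psi)@M@R; return np.asarray(target)-Rp@bt,Rp
E
python3 - <<'E'
from pick import *
lo=np.array([-2.75,-.79,.01,-1.57,.07,-2.87]);hi=np.array([2.75,2.1,2.65,4.71,3.14,2.87])
for phi in(30,35,40):
  for sg in(1,-1):
    tcp,R,bt,M=setup(phi,sg); q=manip.inverse_kinematics(tcp,R); q2=manip.inverse_kinematics(tcp+[0,0,.1],R)
    print("PICK",phi,sg,None if q is None else np.round(q,2),None if q2 is None else np.round(q2,2))
    for psi in range(0,360,20):
        P=place(R,bt,M,psi,[.46,-.355,.004]); h=np.degrees(np.arctan2(P[1][1,0],P[1][0,0]))
        q=manip.inverse_kinematics(*P); q2=manip.inverse_kinematics(P[0]+[0,0,.1],P[1])
        if q is not None: print("  ",psi,"h",round(h),np.round(q,2),None if q2 is None else np.round(q2,2))
E
```

```text
PICK 30 1 [ 0.66  0.63  1.82 -0.66  0.93  0.68] [ 0.66  0.47  1.78 -0.58  1.1   0.54]
   0 h 115 [-0.84  1.17  1.03  0.27  1.96 -1.32] [-0.84  1.03  1.06  0.28  2.07 -1.29]
   20 h 135 [-0.75  1.2   0.97  0.03  2.03 -1.54] [-0.75  1.06  0.99  0.03  2.14 -1.54]
   40 h 155 [-0.65  1.19  0.98 -0.21  2.   -1.77] [-0.65  1.05  1.01 -0.23  2.11 -1.8 ]
   60 h 175 [-0.56  1.15  1.07 -0.44  1.88 -1.97] [-0.56  1.01  1.09 -0.46  1.99 -2.02]
   80 h -165 [-0.48  1.09  1.21 -0.64  1.7  -2.11] [-0.48  0.95  1.24 -0.65  1.8  -2.18]
   100 h -145 [-0.42  1.02  1.4  -0.84  1.49 -2.18] [-0.42  0.86  1.42 -0.84  1.58 -2.28]
   120 h -125 [-0.37  0.95  1.6  -1.09  1.26 -2.18] [-0.37  0.77  1.62 -1.05  1.34 -2.32]
   140 h -105 [-0.36  0.88  1.8  -1.41  1.06 -2.1 ] [-0.36  0.68  1.83 -1.32  1.09 -2.29]
   160 h -85 [-0.41  0.83  1.99  4.41  0.92 -1.92] [-0.41  0.61  2.02  4.56  0.87 -2.17]
   180 h -65 [-0.53  0.81  2.14  3.82  0.89 -1.71] [-0.53  0.55  2.17  3.97  0.72 -1.93]
   200 h -45 [-0.71  0.8   2.21  3.21  0.92 -1.58] [-0.71  0.52  2.25  3.23  0.67 -1.61]
   220 h -25 [-0.91  0.8   2.2   2.61
[... 8282 characters left out ...]
0 h -45 [-0.72  0.71  2.17  3.22  0.62  1.54] [-0.72  0.45  2.18  3.27  0.37  1.49]
   220 h -25 [-0.88  0.71  2.16  2.55  0.64  1.76] [-0.88  0.46  2.17  2.28  0.46  2.08]
   240 h -5 [-1.01  0.73  2.07  1.92  0.71  1.99] [-1.01  0.5   2.08  1.65  0.66  2.33]
   260 h 15 [-1.07  0.77  1.93  1.42  0.85  2.15] [-1.07  0.57  1.94  1.26  0.9   2.4 ]
   280 h 35 [-1.08  0.83  1.76  1.07  1.05  2.22] [-1.08  0.65  1.77  0.99  1.14  2.38]
   300 h 55 [-1.04  0.9   1.58  0.81  1.26  2.2 ] [-1.04  0.73  1.59  0.79  1.37  2.32]
   320 h 75 [-0.99  0.97  1.4   0.61  1.47  2.12] [-0.99  0.82  1.41  0.61  1.59  2.2 ]
   340 h 95 [-0.91  1.03  1.25  0.42  1.64  1.99] [-0.91  0.89  1.26  0.43  1.77  2.04]
```

```bash
python3 - <<'E'
from pick import *
tcp,R,bt,M=setup(40,1)
p=manip.current_ee_pos(); manip.move_l(p+[0,0,.05],max_speed=.2)
manip.move_ptp(tcp+[0,0,.09],R); manip.set_gripper(.57,30)
print(manip.current_grip_width())
manip.move_l(tcp+[0,0,.035],max_speed=.12)
snap("p1"); crop("scene","p1",230,390,280,440,4)
print(manip.current_time(),manip.current_force())
E
```

```text
0.5722439418964593
23.9167 [-0.15272599 -0.09365873  0.44260362]
```

View pics/scene_p1_z.png

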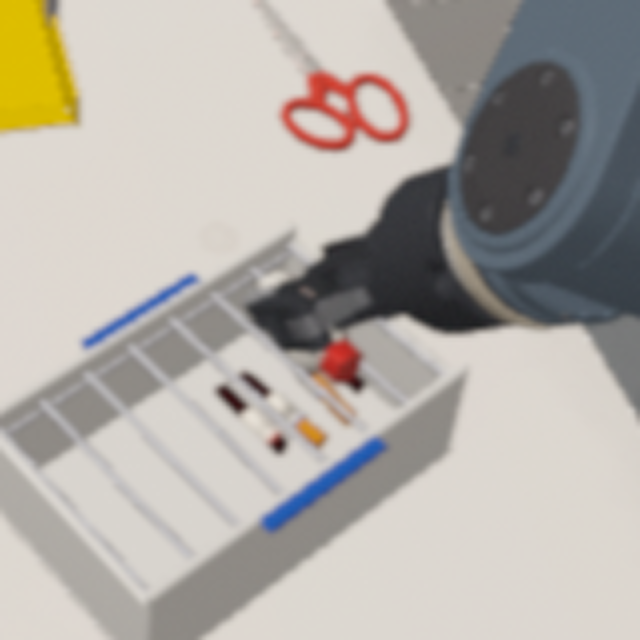

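```bash
python3 - <<'E'
from h import *
crop("top","p1",200,290,120,240,5)
E
```

```text
(no output)
```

View pics/top_p1_z.png

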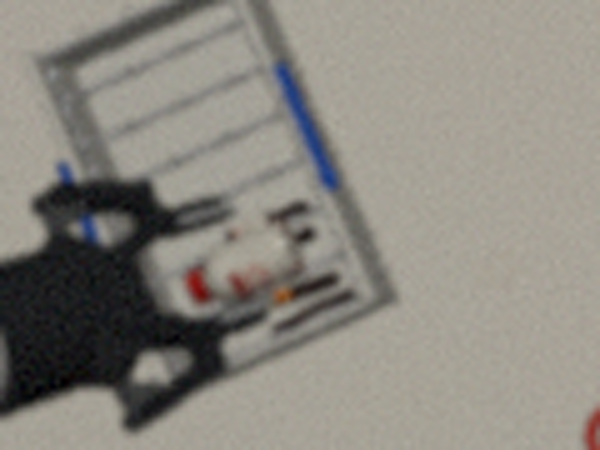

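```bash
python3 - <<'E'
from pick import *
tcp,R,bt,M=setup(40,1)
ok=True
for dz in(.02,.01,.004,0):
    manip.move_l(tcp+[0,0,dz],max_speed=.06); f=manip.current_force(); print(dz,np.round(f,2))
    if np.linalg.norm(f)>6: ok=False;break
if ok:
    manip.set_gripper(0,35); print(manip.current_grip_width()*85,manip.current_force())
    snap("p2"); crop("scene","p2",230,390,280,440,3)
    manip.move_l(tcp+[0,0,.06],max_speed=.06); print(manip.current_grip_width()*85,manip.current_force(),manip.current_time())
    snap("p3"); crop("scene","p3",230,390,280,440,4); crop("top","p3",200,290,120,240,5)
E
```

```text
0.02 [ 0.51 -0.38  0.15]
0.01 [-0.09 -0.57  0.13]
0.004 [-0.21 -0.42  0.24]
0 [ 0.24  0.39 -0.49]
32.398362293253605 [-5.22295293 -1.75934682  2.8154737 ]
32.02643379235185 [ 0.2755278  -0.224006   -0.24092756] 26.6583
```

View pics/scene_p3_z.png

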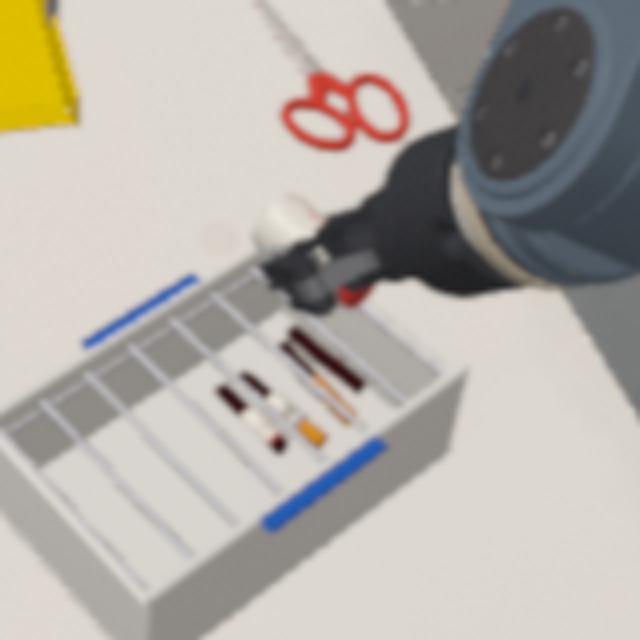

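View pics/top_p3_z.png

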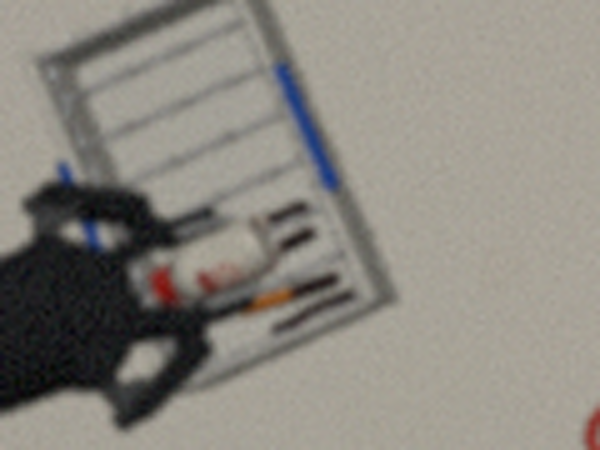

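```bash
python3 - <<'E'
from pick import *
tcp,R,bt,M=setup(40,1)
manip.move_l(tcp+[0,0,.2],max_speed=.2)
T=[.46,-.355,.004]
P=place(R,bt,M,280,T)
manip.move_ptp(P[0]+[0,0,.17],P[1])
manip.move_l(P[0]+[0,0,.06],max_speed=.15)
print(manip.current_grip_width()*85,manip.current_time(),manip.current_qpos().round(2))
snap("q1"); crop("scene","q1",110,230,200,360,5); crop("top","q1",170,310,330,470,4)
for c in("scene","top"):
  for n in("bottle","timer","tray"):
    for r in manip.look_for(c,n)[:2]: print(c,n,np.round(r["at"],3),round(r["confidence"],2))
E
```

```text
32.092916100723464 30.6917 [-1.07  0.72  1.77  1.02  1.1  -0.83]
scene bottle [ 0.468 -0.342  0.109] 0.54
scene timer [ 0.483 -0.494  0.016] 0.75
scene tray [ 0.496 -0.362  0.005] 0.92
top bottle [ 0.464 -0.347  0.118] 0.47
top bottle [0.656 0.068 0.014] 0.32
top timer [ 0.473 -0.503  0.017] 0.94
top tray [ 0.516 -0.348  0.004] 0.91
```

View pics/scene_q1_z.png

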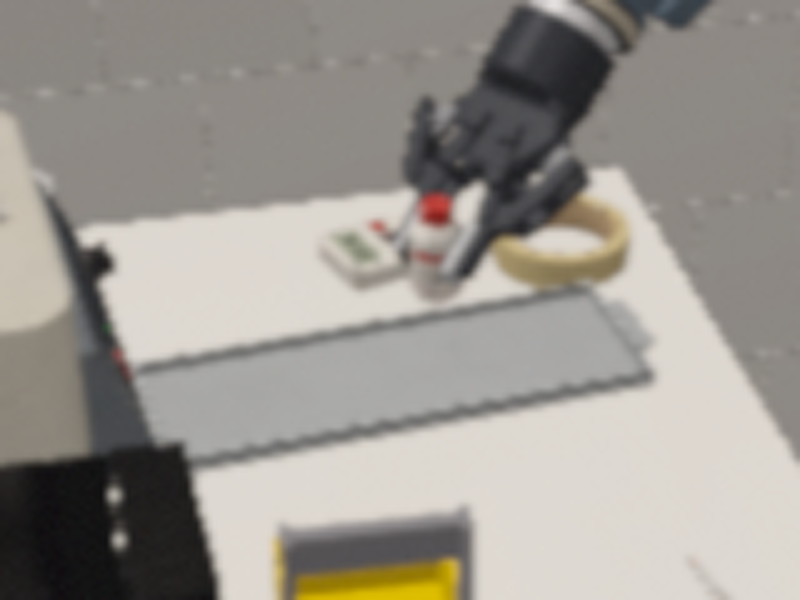

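View pics/top_q1_z.png

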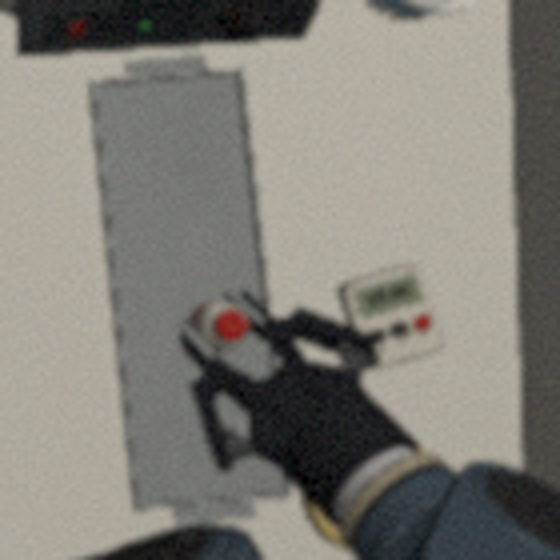

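```bash
python3 - <<'E'
from pick import *
for c,win in(("scene",(130,200,260,310)),("top",(235,270,370,410))):
    im=cv2.imread(f"pics/{c}_q1.png").astype(int); r0,r1,c0,c1=win
    s=im[r0:r1,c0:c1]; m=(s[...,2]-s[...,1]>70)&(s[...,2]-s[...,0]>50)
    mm=m.astype(np.uint8); n,l,st,ce=cv2.connectedComponentsWithStats(mm); k=[(st[i,4],np.round(ce[i]+[c0,r0],1)) for i in range(1,n)]; print(c,k)
    b=np.array([.46,-.355,.064])
    for h in(0,.028,.055,.062): print(h,pix(c,b+[0,0,h]).round(1))
    C=cloud(c,np.load(f"pics/{c}_q1.npy")); k=C[r0:r1,c0:c1][m]; k=k[k[:,2]>.08]; print("red pts",k.mean(0).round(4),k[:,2].max().round(3), np.percentile(k,[5,95],axis=0).round(3).tolist())
    Q_=C[r0-10:r1+20,c0:c1].reshape(-1,3); im2=im[r0-10:r1+20,c0:c1].reshape(-1,3)
    w=(im2.min(1)>135)&(np.hypot(Q_[:,0]-.46,Q_[:,1]+.355)<.03)&(Q_[:,2]>.05)&(Q_[:,2]<.13); q=Q_[w]
    for lo in(.06,.07,.08,.09,.1,.11): 
        z=q[(q[:,2]>=lo)&(q[:,2]<lo+.01)]
        if len(z): print(lo,len(z),z.mean(0).round(4))
E
```

```text
scene [(np.int32(25), array([286.6, 151. ]))]
0 [287.4 168. ]
0.028 [287.4 160.4]
0.055 [287.4 152.8]
0.062 [287.4 150.9]
red pts [ 0.463  -0.352   0.1277] 0.131 [[0.456, -0.363, 0.123], [0.47, -0.343, 0.131]]
0.06 5 [ 0.4661 -0.3475  0.0672]
0.07 14 [ 0.4704 -0.3437  0.0736]
0.08 9 [ 0.4743 -0.3459  0.0854]
0.09 16 [ 0.4739 -0.347   0.0961]
0.1 41 [ 0.4652 -0.3477  0.1054]
0.11 42 [ 0.4612 -0.3465  0.1137]
top [(np.int32(31), array([387.5, 250.8]))]
0 [381.  252.1]
0.028 [383.5 252.1]
0.055 [386. 252.]
0.062 [386.7 252. ]
red pts [ 0.4631 -0.3563  0.1299] 0.133 [[0.457, -0.363, 0.127], [0.469, -0.349, 0.133]]
```

```bash
python3 - <<'E'
from pick import *
tcp,R,bt,M=setup(40,1)
P=place(R,bt,M,280,[.46,-.355,.004])
manip.move_l(P[0]+[0,0,.008],max_speed=.08); manip.dwell(.3)
f0=manip.current_force(); print(f0.round(2))
for k in range(1,17):
    dz=.008-.001*k
    manip.move_l(P[0]+[0,0,dz],max_speed=.02); f=manip.current_force(); 
    manip.dwell(.05); f=(f+manip.current_force())/2
    print(round(dz,4),(f-f0).round(2))
    if f[2]-f0[2]>2.5: break
snap("r1"); crop("scene","r1",110,230,200,360,5); crop("top","r1",170,310,330,470,4); print(manip.current_time())
E
```

```text
[-0.23  0.16  0.46]
0.007 [ 0.11  0.35 -1.24]
0.006 [-0.21 -0.86 -1.27]
0.005 [-0.05 -0.45 -0.61]
0.004 [ 0.04 -0.23 -0.7 ]
0.003 [-0.12 -0.53 -0.93]
0.002 [ 0.1  -0.04 -0.98]
0.001 [ 0.66  0.09 -1.11]
0.0 [-0.1  -0.39 -1.57]
-0.001 [ 0.09 -0.24 -0.26]
-0.002 [ 0.48  0.07 -0.79]
-0.003 [-1.36 -1.25  2.95]
35.5917
```

View pics/scene_r1_z.png

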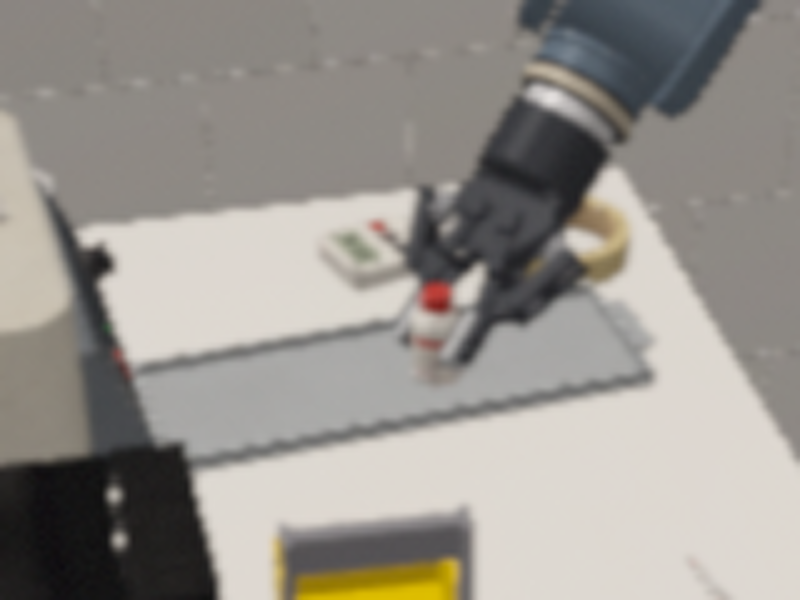

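```bash
python3 - <<'E'
from pick import *
manip.set_gripper(.50,20); manip.set_gripper(.62,20); manip.dwell(.2)
R=manip.current_tcp_rot(); p=manip.current_ee_pos()
manip.move_l(p-R[:,0]*.1,max_speed=.1)
p=manip.current_ee_pos(); manip.move_l(p+[-.05,0.0,.12],max_speed=.2)
print(manip.current_time(),manip.current_force())
snap("s1"); crop("scene","s1",110,230,200,360,5); crop("top","s1",170,310,330,470,4)
for n in("bottle","tub","timer","marker"):
  for c in("scene","top"):
    for r in manip.look_for(c,n)[:1]: print(c,n,np.round(r["at"],3),round(r["confidence"],2))
E
```

```text
38.275 [-0.78270352 -0.34023211  0.00801982]
scene bottle [ 0.464 -0.344  0.041] 0.74
top bottle [0.477 0.254 0.02 ] 0.54
scene tub [ 0.558 -0.069  0.007] 0.73
top tub [ 0.563 -0.068  0.002] 0.85
scene timer [ 0.476 -0.489  0.018] 0.53
top timer [ 0.47  -0.498  0.017] 0.69
scene marker [ 0.554 -0.07   0.007] 0.65
top marker [0.657 0.07  0.015] 0.74
```

View pics/scene_s1_z.png

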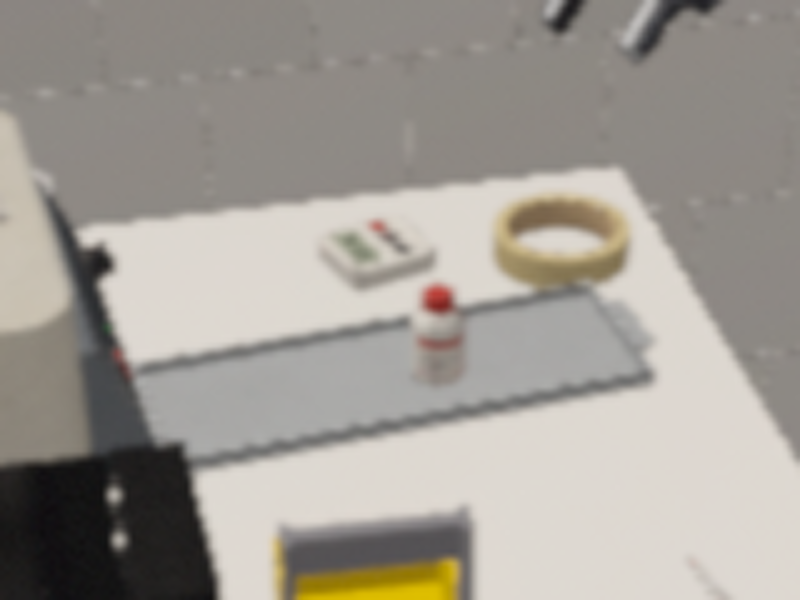

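View pics/scene_s1.png

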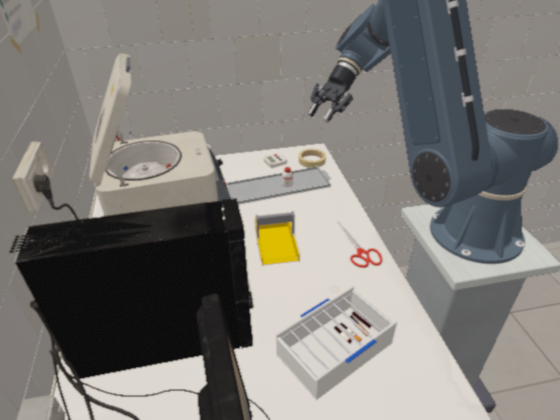

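View pics/top_s1.png

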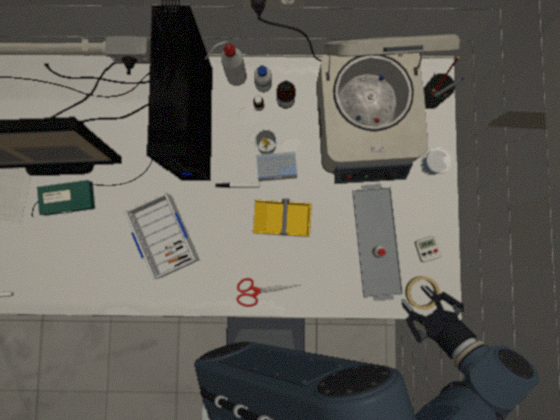

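```bash
python3 - <<'E'
from h import *
from bench import manip
C=cloud("top",np.load("pics/top_s1.npy")); im=cv2.imread("pics/top_s1.png").astype(int)
d=C[...,:2]-RC; X=d@rx; Y=d@ry
m=(abs(X)<.054)&(abs(Y)<.1); dark=m&((im.sum(2)<250)|(im[...,2]-im[...,0]>50)); print(dark.sum(),np.percentile(C[...,2][dark],[2,50,98]).round(3))
crop("top","s1",195,285,120,210,6)
print(manip.current_time()); manip.sign_off()
E
```

```text
114 [0.011 0.017 0.022]
38.775
the job is handed in; nothing more can be done
```

View pics/top_s1_z.png

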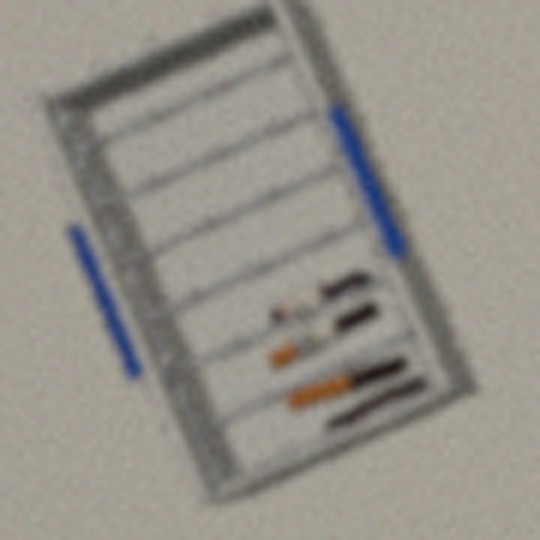

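The job is done and handed in at about 38.8 s of the 66 s allowed.

I lifted the tub by its bar and tipped it over the grate in small steps. Midway I pulled the lip back so that the last two tubes fell behind the bottle. I set the empty tub back down level where it had stood. I then took the bottle off the wires with a tilted grip and stood it upright, cap up, in the grey tray.

What the last checks showed:
- **Tubes:** all four show in the catch tray; their surfaces read 11–22 mm above the bench, below the wires.
- **Bottle:** it stands upright at about (0.46, -0.35) in the tray. While lowering it I met the tray floor about 4–7 mm lower than planned, so I stopped on contact force before letting go.
- **Tub:** empty and back on the bench at about (0.56, -0.07).
- **Timer and marker:** both are where they started, to within the networks' accuracy.
- **Arm:** clear of everything.

Two network reports disagreed with the pictures, and I ignored them. The top camera put the bottle in the rack (0.54), which was the tubes. The scene camera put the marker on the tub (0.65).

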